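# Bring the third filter into the photometer beam and hold it there

### The job

The filter-wheel carriage of the bench photometer stands pulled out for loading: push it fully home into the reading head, then fold its cam lever right down flat to lock it. With the carriage locked, take the black bar knob on the wheel and turn it clockwise (seen from above) from the open aperture to the third click, without turning back or running past it. Leave the other things on the bench where they are, and finish with the knob still gripped at that third stop while the reading is taken: do not let go.

Things in the scene. Friction and masses are not known exactly. Their poses are not given: they have to be found in the camera images.
- photometer: Base of the bench photometer, fixed to the bench: a grey foot plate 170 mm wide (x) and 395 mm long (y), its top 16 mm above the bench, with a steel rail along y. Origin on the bench top, under the wheel's axis as it stands when the carriage is home. Its +y points along the slide to the reading head, z up. Placed anew every time, yaw within 0.3 rad of the world axes.
- reading_head (a point): Top centre of the cream head at the base's +y end, 105 mm above the bench and 132 mm from the wheel's home axis. Its housing is 115 mm wide (x), 105 mm long (y) and 106 mm high; two jaws, 46 mm wide and up to 100 mm high, reach from it to 43 mm from the wheel's home axis, and the wheel's rim runs in the gap between them.
- carriage (a joint): Slide of the carriage that carries wheel, lever and pull plate: distance in m by which it is pulled out (towards the base's -y) from home. 0 = fully home against its stop; largest 0.06. Starts at 0.025 to 0.055. With the lever up it slides with 3 to 4 N; with the lever flat it is clamped.
- pull_plate (a point): Centre of the outer face (looking to the base's -y) of the upright aluminium pull plate at the carriage's outer end: 80 mm wide along the base's x, 10 mm thick, from 29 to 81 mm above the bench; this point is 55 mm above it, 152 mm on the -y side of the wheel's axis. It moves with the carriage; push on this face, or pinch the plate from above.
- lever (a joint): Cam lever of the carriage clamp, in rad: 0 = standing straight up (free), 1.57 = folded down flat along the base's +x (locked, its end stop). It swings about an axis along y. Starts between 0 and 0.35. It moves with about 0.15 N m, stiffens to about 0.6 N m between 0.8 and 1.35 rad, then snaps over centre and stays down.
- lever_pivot (a point): Pivot of the cam lever: 46 mm above the bench, on the slide's centre line (x = 0 of the base), 103 mm on the -y side of the wheel's axis and 39 mm on the +y side of the pull plate's inner face. It moves with the carriage.
- lever_tip (a point): Outer end of the cam lever, on its centre line, 80 mm from the pivot. The lever is a steel bar 14 mm wide (along y) and 9 mm thick with a black end 16 mm wide and 11 mm thick over its last 26 mm. The wheel's rim passes 25 mm to the +y side of it.
- wheel (a joint): Turn of filter wheel and knob, rad, clockwise seen from above. 0 = open aperture in the beam, where it starts. A spring ball clicks into a stop every 22.5 degrees (0.3927 rad), sixteen to the turn; the third stop is at 1.178. It takes about 0.2 N m to leave a stop and is drawn into the next one once half-way. Nothing but the click marks the third stop.
- knob: Black bar knob on the wheel's axis; it moves with the carriage. Origin on the bar's axis, 124 mm above the bench. Bar 48 mm long (own y), 14 mm thick (own x), from 103 to 138 mm above the bench; below it a round skirt of 24 mm radius, 96 to 103 mm above the bench. At the start its +y is the base's +y; it turns with the wheel, a disc of 70 mm radius with its top 73 mm above the bench.
- tube_rack: White rack of capped tubes, 65 x 200 x 99 mm, on the bench behind the photometer; origin under its centre. To be left alone.
- amber_bottle: Small amber glass bottle, 28 mm across and 62 mm high, beside the photometer; origin under its centre. To be left alone.
- dark_jar: Dark brown jar, 44 mm across and 66 mm high, beside the photometer; origin under its centre. To be left alone.
- carton: Small paper carton, 45 x 75 x 28 mm, on the robot's side of the photometer; origin under its centre. To be left alone.
- filter_case: Flat grey case with a clear lid, 60 x 100 x 20 mm, on the robot's side of the photometer; origin under its centre. To be left alone.
- tweezers: Steel tweezers, 120 mm long and 10 mm high, lying on the robot's side of the photometer; origin under their middle. To be left alone.
- filter_mount: Dark steel filter mounting ring, 29 mm across and 10 mm high, lying on the photometer's foot plate beside the carriage, on the robot's side; origin under its centre. To be left alone.

How it is judged:
On the way, in this order (a step that is already met when the one before it is completed fails the run):
1. the carriage is pushed fully home (within 3 mm) while the lever is still up and the wheel still at its open aperture (value of joint carriage below 0.003 m and value of joint lever below 1 rad and value of joint wheel below 0.2 rad), for 0.2 s.
2. the cam lever is folded down flat with the carriage home and the wheel still at its open aperture (value of joint carriage below 0.003 m and value of joint lever above 1.4 rad and value of joint wheel below 0.2 rad), for 0.2 s.
3. the knob stands at the third stop, with the carriage locked at home (value of joint carriage below 0.003 m and value of joint lever above 1.4 rad and value of joint wheel between 1.108 and 1.248 rad), for 0.2 s.
At the end, for the whole second after the job is handed in: The carriage is within 3 mm of home, the lever is folded down past 1.4 rad, the wheel stands still within 0.07 rad (4 degrees) of its third stop (1.178 rad clockwise), and the gripper's fingers still hold the knob (more than 5 N of contact) (all of step 3 and velocity of joint wheel between -0.1 and 0.1 rad/s and contact force between the fingers and knob above 5 N); the arm keeps its last pose, push and grip.
It fails at once if the wheel is run past the third stop (more than half-way to the fourth) (value of joint wheel above 1.374 rad).
It fails at once if the wheel is turned backwards out of its open aperture (more than half a click) (value of joint wheel below -0.196 rad).
It fails at once if one of the other things on the bench is moved by more than 25 mm or knocked over (distance of any of tube_rack, amber_bottle, dark_jar, carton, filter_case, tweezers, filter_mount from where it was at the start of the episode above 0.025 m or angle between any of tube_rack, amber_bottle, dark_jar, carton, filter_case, tweezers, filter_mount's own z axis and vertical above 0.5 rad).
It also fails if it takes over 58 s, if anything falls off the work surface, if the arm or the gripper's body presses on something with over 40 N, if the wrist force passes 120 N, or if a joint passes its speed limit or range.

### The arm

A 6-joint arm with a two-finger parallel gripper is mounted at the origin on the work surface. World frame = base frame: x ahead of the robot, y to its left, z up, the work surface at z = 0. Lengths are in m, angles in rad, forces in N, time in s.
With the tool pointing down it reaches from about 0.35 to 0.775 m from the base axis. Payload 5.5 kg.
Tool frame: the origin (TCP) lies midway between the tips of the shut fingers; the grasp point (between the pads) lies hold_point_z behind it (hold_point_z is the distance from the TCP to the grasp point, in m); z points along the fingers, y is the direction in which the jaws open and shut (so a half turn about z gives the same grasp; the last joint's range is limited). The gripper opens to 85 mm and grips with 20 to 120 N. Pads are 22 mm wide; open, the fingers measure 114 mm over their backs; the gripper's body (76 mm by 85 mm) begins 54 mm behind the grasp point. The pads swing forward as they close: fully open they stand 13 mm farther back than shut.
Start: joints at [-1.452, 0.313, 0.046, 1.304, 0, 1.431], TCP at [0.147, -0.556, 0.231] pointing down, gripper open.
Joint ranges: [-2.76, 2.76], [-0.86, 1.69], [-1.03, 1.26], [-2.2, 2.34], [-1.47, 1.5], [-3.14, 3.14]. Speed limits (rad/s): [2.57, 2.57, 3.14, 3.14, 3.14, 3.14].

### API

Orientations are given as a unit quaternion [w, x, y, z].
In Python, from workcell import * gives the robot as it stands. The module is installed in compiled form; this text tells all that it offers.
- The arm moves only by the tool jog_arm, never from a script. Its argument "plan" is a list of rows, each a list of 6 numbers: the shift along the world's x, y, z in m, then the turn, a rotation vector about the world's x, y, z in degrees. A call has exactly 10 rows; each row shifts and turns the commanded pose from where the row before left it; what a row does not reach is not made up. A row lasts 1/10 s, in which the tool goes at most 50 mm and 8.59 degrees, less where a joint would pass 70% of its speed; a pose out of reach is approached as far as the arm can. A call with a gripper value outside its range is refused whole. "hand" is the opening, from 0 (shut) to 1 (fully open), set as the call begins (left out, the last holds). The fingers move at their own pace and stop on an object; "force" is the grip in N (left out, the last holds). Time passes only in rows, so rows that do not move let the fingers close, or fill a call up. It gives the time, the measured TCP pose, the force and the opening at its end, in the units of the state.
- get_state(): the state, without advancing time (a new reading comes with each control period).
- read_camera(name): name is "scene" or "side" or "wrist"; returns the picture (420x560x3 uint8, red, green, blue); there is no depth.
- calibration(name): a dict with "K" (3x3 intrinsics, pixels), "world_to_cam" (4x4, takes a point from world to camera coordinates). Camera axes: x right, y down, z forward; pixel columns grow to the right and rows downward; lengths in m; the calibration is good to about 2 mm. A picture is of the moment at which its call begins: read the wrist's pose just before it. calibration takes no time and is no camera call; for the wrist camera it gives the pose at the moment of the call.
- hand_in(): hands the job in, once; it reports no verdict.
The state is a dict: "clock": time; "joint_pos": joint angles; "qvel": joint speeds; "tau": joint torques, N m; "tcp_pos": TCP position; "orientation": TCP orientation; "wrist_force": force on the tool from outside, world axes, zero at the start; "ft_torque": the same for the moment, N m; "finger_gap": finger opening in m.
Only numpy, scipy, OpenCV 4.12 (cv2) and the standard library are available. Lean on these libraries where they do the work, as an engineer would, in place of code of your own. Each camera call takes 0.05 s, during which the arm holds its last target.

## Working session

There is one attempt and no reset: what is moved stays moved. The work goes in short steps, Python scripts to look and compute and a tool call to move; the robot and the scene stay as the last step left them, time stands still between calls to the robot, and variables do not carry over. Pictures are saved under pics/ and viewed, and the job is handed in when it is done.

Besides the shell and the picture viewer there is one more tool, called after "Request:" by a JSON object that holds its "name" and its "arguments", one argument or row to a line. jog_arm: Moves the arm, as the interface text tells. Its arguments: {"type":"object","properties":{"plan":{"type":"array","items":{"type":"array","items":{"type":"number"}}},"hand":{"type":"number"},"force":{"type":"number"}},"required":["plan"]}

```bash
ls; mkdir -p pics
python3 - <<'E'
from workcell import *
import cv2
s=get_state(); print(s)
for n in ["scene","side","wrist"]:
    c=calibration(n); print(n,c)
    im=read_camera(n); cv2.imwrite(f"pics/{n}0.png",im[:,:,::-1])
E
```

```text
pics
{'clock': 0.0, 'joint_pos': array([-1.45160463e+00,  3.13977504e-01,  4.50020715e-02,  1.30357508e+00,
       -1.17602011e-05,  1.43119162e+00]), 'qvel': array([ 0.00033448,  0.00175049,  0.00058729, -0.0012712 ,  0.00165804,
        0.00072513]), 'tau': array([-6.39149202e-04, -4.80628288e+01,  2.98532760e+01,  1.92880025e-02,
       -2.07450248e-04,  2.15816613e-05]), 'tcp_pos': array([ 0.14707828, -0.55536527,  0.23043132]), 'orientation': array([-8.77106646e-04,  9.91639346e-01,  1.29037353e-01,  3.07209963e-06]), 'wrist_force': array([-0.48835329, -0.11575127,  0.65750049]), 'ft_torque': array([ 0.01518391, -0.01546918,  0.02237255]), 'finger_gap': 0.08559493794852908}
scene {'K': array([[382.40865926,   0.        , 280.53316287],
       [  0.        , 382.40865926, 207.97166514],
       [  0.        ,   0.        ,   1.        ]]), 'world_to_cam': array([[ 0.49113722,  0.87095382,  0.01495535, -0.31966384],
       [ 0.65710427, -0.35916597, -0.66273206, -0.30692382],
       [-0.57183757,  0.33531961, -0.74870725,  1.09140502],
       [ 0.        ,  0.        ,  0.        ,
[... 173 characters left out ...]
     ]]), 'world_to_cam': array([[ 0.99126408, -0.13173649, -0.0064043 , -0.5540162 ],
       [-0.07384618, -0.51412011, -0.85453335,  0.1637296 ],
       [ 0.10928064,  0.84754115, -0.51935704,  0.76141751],
       [ 0.        ,  0.        ,  0.        ,  1.        ]])}
wrist {'K': array([[314.92139176,   0.        , 278.25033927],
       [  0.        , 314.92139176, 206.00238778],
       [  0.        ,   0.        ,   1.        ]]), 'world_to_cam': array([[ 0.25572844, -0.9667447 , -0.00276673, -0.57337472],
       [-0.92431332, -0.24534087,  0.29232301, -0.03930123],
       [-0.28328051, -0.07219798, -0.95631564,  0.38043047],
       [ 0.        ,  0.        ,  0.        ,  1.        ]])}
```

View pics/scene0.png

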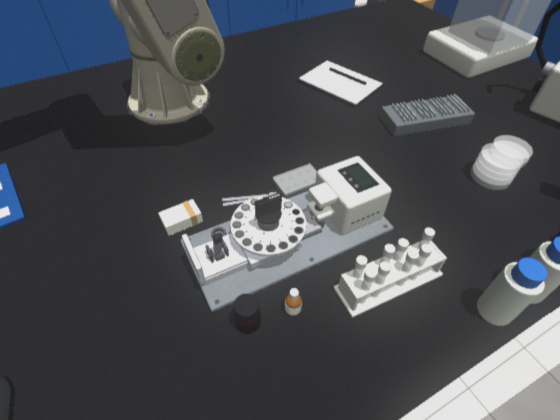

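View pics/side0.png

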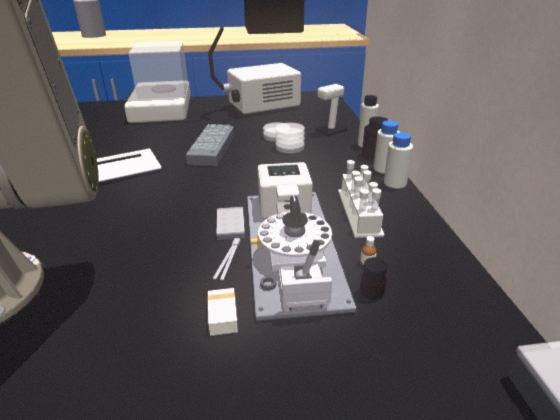

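View pics/wrist0.png

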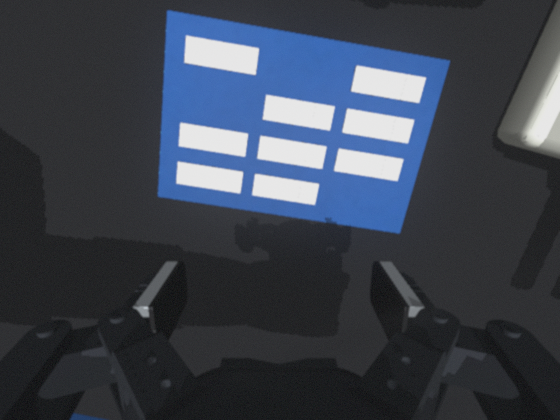

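The scene and side views show the photometer. The pull plate is near scene (193,258), the lever at (218,243), the knob at (268,208) and the head at (353,195). I'll enlarge crops to pick out its corners.

Run:
```python
import cv2
a=cv2.imread("pics/scene0.png")[150:330,150:410]; cv2.imwrite("pics/scene0z.png",cv2.resize(a,None,fx=3,fy=3,interpolation=cv2.INTER_CUBIC))
a=cv2.imread("pics/side0.png")[155:335,200:400]; cv2.imwrite("pics/side0z.png",cv2.resize(a,None,fx=3.3,fy=3.3,interpolation=cv2.INTER_CUBIC))
```

```text
(no output)
```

View pics/scene0z.png

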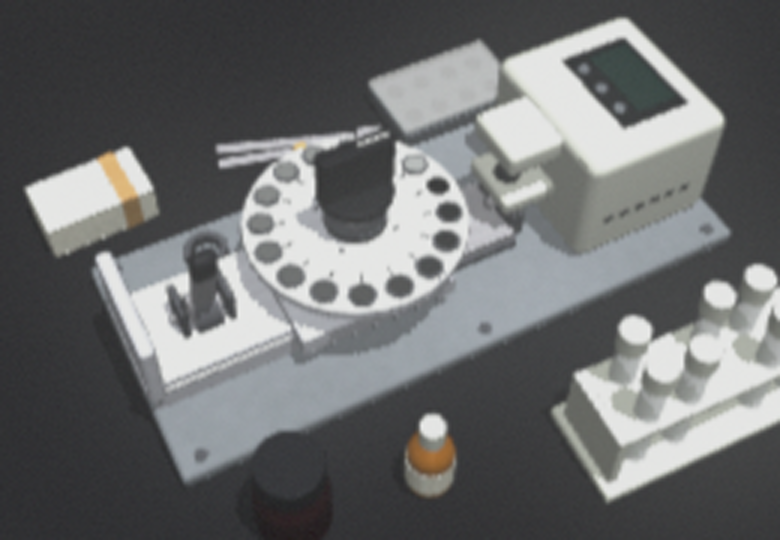

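View pics/side0z.png

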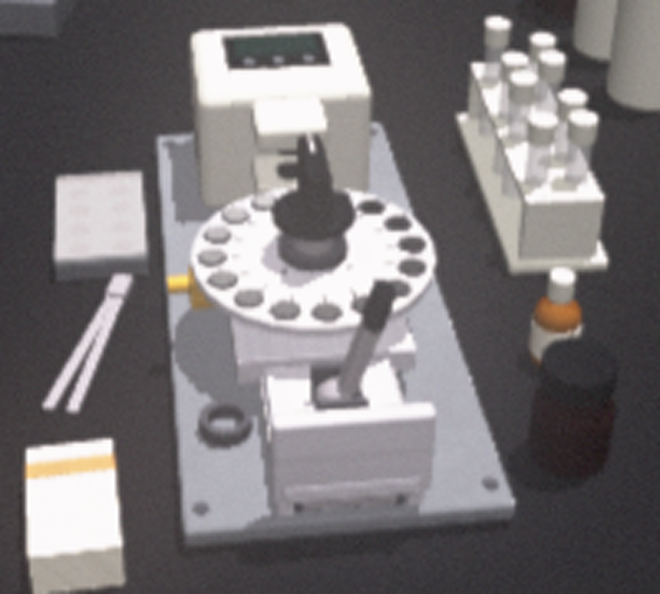

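```bash
cat > h.py <<'E'
from workcell import *
import numpy as np, cv2
def ray(C,uv,z):
    K,T=C["K"],C["world_to_cam"]; R,t=T[:3,:3],T[:3,3]
    o=-R.T@t; d=R.T@np.linalg.inv(K)@np.array([uv[0],uv[1],1.])
    return o+d*(z-o[2])/d[2]
def proj(C,p):
    q=C["world_to_cam"]@np.append(p,1); q=C["K"]@q[:3]; return q[:2]/q[2]
E
python3 - <<'E'
from h import *
S=calibration("scene");D=calibration("side")
sc=lambda a:(a[0]/3+150-.33,a[1]/3+150-.33)
sd=lambda a:(a[0]/3.3+200-.35,a[1]/3.3+155-.35)
r=lambda x:np.round(x,4)
print("scene -y+x",r(ray(S,sc((188,474)),.016)),"+y+x",r(ray(S,sc((730,232)),.016)))
print("side -y-x",r(ray(D,sd((185,533)),.016)),"-y+x",r(ray(D,sd((513,505)),.016)),"+y-x",r(ray(D,sd((159,138)),.016)),"+y+x",r(ray(D,sd((380,125)),.016)))
# head top corners? wheel ellipses
for n,C,f in (("scene",S,None),("side",D,None)):
    im=cv2.imread(f"pics/{n}0.png")
    g=im.min(2); 
    print(n, [int(g[int(y),int(x)]) for x,y in ([sc((260,190)),sc((300,330))] if n=="scene" else [sd((225,290)),sd((280,200))])])
# wheel outline points (extremes) hand picked, top plane .073
P=[ray(S,sc(p),.073)[:2] for p in ((243,215),(252,262),(290,300),(345,312),(400,303),(445,272),(468,235),(462,195),(435,163))]
Q=[ray(D,sd(p),.073)[:2] for p in ((191,255),(205,288),(245,312),(310,325),(370,312),(415,287),(435,255),(420,222),(385,202),(215,218))]
for X in (P,Q):
    X=np.array(X); A=np.c_[2*X,np.ones(len(X))]; c=np.linalg.lstsq(A,(X**2).sum(1),rcond=None)[0]
    print("wheel c",r(c[:2]),"R",r(np.sqrt(c[2]+c[:2]@c[:2])))
# lever tip two views
def tri(u,v):
    A=[];b=[]
    for C,p in ((S,u),(D,v)):
        M=C["K"]@C["world_to_cam"][:3]
        for k in (0,1):
            w=M[k]-p[k]*M[2];A.append(w[:3]);b.append(-w[3])
    return np.linalg.lstsq(np.array(A),np.array(b),rcond=None)[0]
print("tip",r(tri(sc((204,250)),sd((380,287)))))
print("plate top corners outer: scene", r(ray(S,sc((97,258)),.081)),r(ray(S,sc((147,368)),.081)))
print("side",r(ray(D,sd((268,416)),.081)),r(ray(D,sd((432,404)),.081)))
print("knob ends top scene",r(ray(S,sc((318,170)),.138)),r(ray(S,sc((390,140)),.138)), "side far/near",r(ray(D,sd((312,137)),.138)),r(ray(D,sd((313,165)),.138)))
E
```

```text
scene -y+x [ 0.6646 -0.1415  0.016 ] +y+x [0.6768 0.2468 0.016 ]
side -y-x [ 0.4974 -0.1415  0.016 ] -y+x [ 0.6641 -0.1455  0.016 ] +y-x [0.5092 0.2489 0.016 ] +y+x [0.6743 0.2446 0.016 ]
scene [141, 216]
side [154, 132]
wheel c [0.5862 0.0083] R 0.0692
wheel c [0.5851 0.0112] R 0.0687
tip [ 0.602  -0.0927  0.1214]
plate top corners outer: scene [ 0.5458 -0.1408  0.081 ] [ 0.6302 -0.1428  0.081 ]
side [ 0.5405 -0.1342  0.081 ] [ 0.6205 -0.1367  0.081 ]
knob ends top scene [ 0.5925 -0.0175  0.138 ] [0.5917 0.0293 0.138 ] side far/near [0.5873 0.0289 0.138 ] [ 0.5831 -0.001   0.138 ]
```

Foot-plate corners put the base yaw at about -0.03 rad. The wheel axis is currently near (0.586, 0.010) and the plate face near y = -0.142. I'll move over with the jaws along the base x axis.

Request:
{"name": "jog_arm", "arguments": {
  "plan": [
    [0.034,0.029,0,0,0,7.36],
    [0.034,0.029,0,0,0,7.36],
    [0.034,0.029,0,0,0,7.36],
    [0.034,0.029,0,0,0,7.36],
    [0.034,0.029,0,0,0,7.36],
    [0.034,0.029,0,0,0,7.36],
    [0.034,0.029,0,0,0,7.36],
    [0.034,0.029,0,0,0,7.36],
    [0.034,0.029,0,0,0,7.36],
    [0.034,0.029,0,0,0,7.36]
  ],
  "hand": 0,
  "force": 40
}}

```text
clock: 1.15
tcp_pos: [0.4882, -0.2644, 0.2312]
orientation: [-0.0, 0.715, 0.699, -0.0]
wrist_force: [0.0, -0.7, 0.1]
finger_gap: -0.0001
```

Request:
{"name": "jog_arm", "arguments": {
  "plan": [
    [0.031,0.023,0,0,0,0],
    [0.031,0.023,0,0,0,0],
    [0.031,0.022,0,0,0,0],
    [0,0,0,0,0,0],
    [0,0,0,0,0,0],
    [0,0,0,0,0,0],
    [0,0,0,0,0,0],
    [0,0,0,0,0,0],
    [0,0,0,0,0,0],
    [0,0,0,0,0,0]
  ]
}}

```text
clock: 2.15
tcp_pos: [0.5799, -0.1984, 0.2316]
orientation: [0.0, 0.717, 0.697, 0.0]
wrist_force: [-0.4, 0.0, -0.5]
finger_gap: -0.0002
```

Run:
```python
from h import *
s=get_state(); print(s["clock"],s["tcp_pos"],s["orientation"],s["joint_pos"],s["finger_gap"],s["wrist_force"])
C=calibration("wrist"); im=read_camera("wrist"); np.save("w1.npy",C["world_to_cam"])
cv2.imwrite("pics/wrist1.png",im[:,:,::-1])
try: print(hold_point_z)
except Exception as e: print(e)
```

```text
2.15 [ 0.5798522  -0.19837608  0.23157305] [1.94029740e-04 7.17046063e-01 6.97025753e-01 6.72962510e-05] [-4.60543859e-01  3.88048674e-01  1.54024625e-01  1.33636155e+00
 -2.11901825e-06  1.13856641e+00] -0.00018680546315809598 [-0.42398167  0.04029357 -0.52129824]
0.0187
```

View pics/wrist1.png

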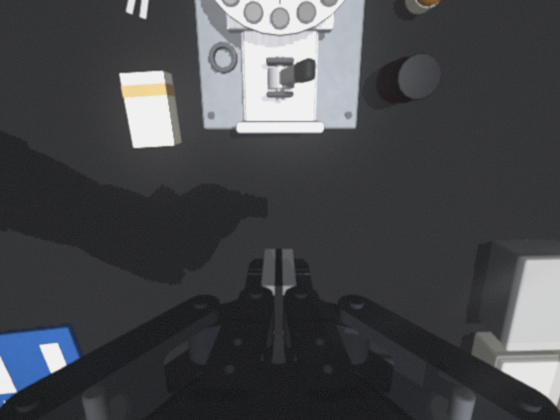

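The wrist view shows the pull plate's top edge from (238,127) to (324,127). The lever pivot is near (281,76) with its tip at (306,70), and the wheel rim is at the top of the picture.

Run:
```python
from h import *
C=calibration("wrist"); C["world_to_cam"]=np.load("w1.npy")
r=lambda x:np.round(x,4)
im=cv2.imread("pics/wrist1.png"); cv2.imwrite("pics/wrist1z.png",cv2.resize(im[0:150,180:400],None,fx=3.5,fy=3.5,interpolation=cv2.INTER_CUBIC))
print("plate outer top", r(ray(C,(238,132),.081)), r(ray(C,(324,131.5),.081)))
print("foot corners", r(ray(C,(205,129),.016)), r(ray(C,(357,128),.016)))
print("pivot axis ends", r(ray(C,(281,60),.046)), r(ray(C,(281,95),.046)))
print("pred plate from wheel: ")
for h in (0,):
  w=np.array([.5857,.0098]); ey=np.array([.0283,.9996]); ex=np.array([.9996,-.0283])
  pl=w-.152*ey; print(r(pl), r(pl-.04*ex), r(pl+.04*ex),"pivot",r(w-.103*ey))
  for p in (pl-.04*ex,pl+.04*ex): print(proj(C,np.append(p,.081)))
S=calibration("scene");
```

```text
plate outer top [ 0.5436 -0.1418  0.081 ] [ 0.6218 -0.1436  0.081 ]
foot corners [ 0.499  -0.1415  0.016 ] [ 0.6674 -0.1453  0.016 ]
pivot axis ends [ 0.5847 -0.0781  0.046 ] [ 0.5839 -0.1097  0.046 ]
pred plate from wheel: 
[ 0.5814 -0.1421] [ 0.5414 -0.141 ] [ 0.6214 -0.1433] pivot [ 0.5828 -0.0932]
[235.5594895  131.15775004]
[323.54553002 131.139344  ]
```

View pics/wrist1z.png

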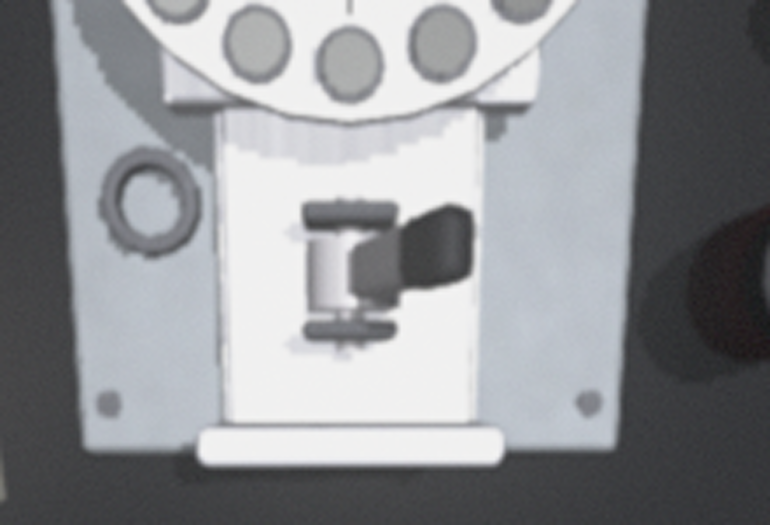

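Request:
{"name": "jog_arm", "arguments": {
  "plan": [
    [0.001,0,-0.045,0,0,0],
    [0.001,0,-0.045,0,0,0],
    [0,0,-0.045,0,0,0],
    [0,0,-0.045,0,0,0],
    [0,0.02,0,0,0,0],
    [0,0.01,0,0,0,0],
    [0,0.008,0,0,0,0],
    [0,0.006,0,0,0,0],
    [0,0.006,0,0,0,0],
    [0,0.006,0,0,0,0]
  ]
}}

```text
clock: 3.2
tcp_pos: [0.5842, -0.1429, 0.0536]
orientation: [0.003, 0.717, 0.697, 0.001]
wrist_force: [1.6, -3.8, 2.2]
finger_gap: 0.0
```

Request:
{"name": "jog_arm", "arguments": {
  "plan": [
    [0,0.005,0,0,0,0],
    [0,0.005,0,0,0,0],
    [0,0.003,0,0,0,0],
    [0,0.003,0,0,0,0],
    [0,0.003,0,0,0,0],
    [0,0.003,0,0,0,0],
    [0,0.002,0,0,0,0],
    [0,0.001,0,0,0,0],
    [0,0,0,0,0,0],
    [0,0,0,0,0,0]
  ]
}}

```text
clock: 4.2
tcp_pos: [0.5814, -0.1163, 0.0509]
orientation: [-0.001, 0.717, 0.697, -0.0]
wrist_force: [-0.4, -0.7, 0.9]
finger_gap: 0.0002
```

Request:
{"name": "jog_arm", "arguments": {
  "plan": [
    [0,0.002,0,0,0,0],
    [0,0.002,0,0,0,0],
    [0,0.002,0,0,0,0],
    [0,0.002,0,0,0,0],
    [0,0.001,0,0,0,0],
    [0,0.001,0,0,0,0],
    [0,0.001,0,0,0,0],
    [0,0.001,0,0,0,0],
    [0,0.001,0,0,0,0],
    [0,0.001,0,0,0,0]
  ]
}}

```text
clock: 5.2
tcp_pos: [0.582, -0.1028, 0.0513]
orientation: [-0.0, 0.717, 0.697, -0.0]
wrist_force: [-1.2, -2.6, -1.9]
finger_gap: 0.0003
```

Request:
{"name": "jog_arm", "arguments": {
  "plan": [
    [0,0.001,0,0,0,0],
    [0,0.001,0,0,0,0],
    [0,0.001,0,0,0,0],
    [0,0.001,0,0,0,0],
    [0,0.001,0,0,0,0],
    [0,0.001,0,0,0,0],
    [0,0.001,0,0,0,0],
    [0,0,0,0,0,0],
    [0,0,0,0,0,0],
    [0,0,0,0,0,0]
  ]
}}

```text
clock: 6.2
tcp_pos: [0.582, -0.1022, 0.0515]
orientation: [0.004, 0.718, 0.696, -0.004]
wrist_force: [-3.0, -22.5, -4.5]
finger_gap: 0.0002
```

Run:
```python
from h import *
s=get_state(); print(s["clock"],s["tcp_pos"],s["wrist_force"])
for n in ("scene","side"):
    im=read_camera(n); cv2.imwrite(f"pics/{n}2.png",im[:,:,::-1])
a=cv2.imread("pics/side2.png")[155:335,200:400]; cv2.imwrite("pics/side2z.png",cv2.resize(a,None,fx=3.3,fy=3.3,interpolation=cv2.INTER_CUBIC))
a=cv2.imread("pics/scene2.png")[150:330,150:410]; cv2.imwrite("pics/scene2z.png",cv2.resize(a,None,fx=3,fy=3,interpolation=cv2.INTER_CUBIC))
```

```text
6.2 [ 0.58199621 -0.10224602  0.05146162] [ -3.03363424 -22.54285987  -4.5495522 ]
```

View pics/scene2z.png

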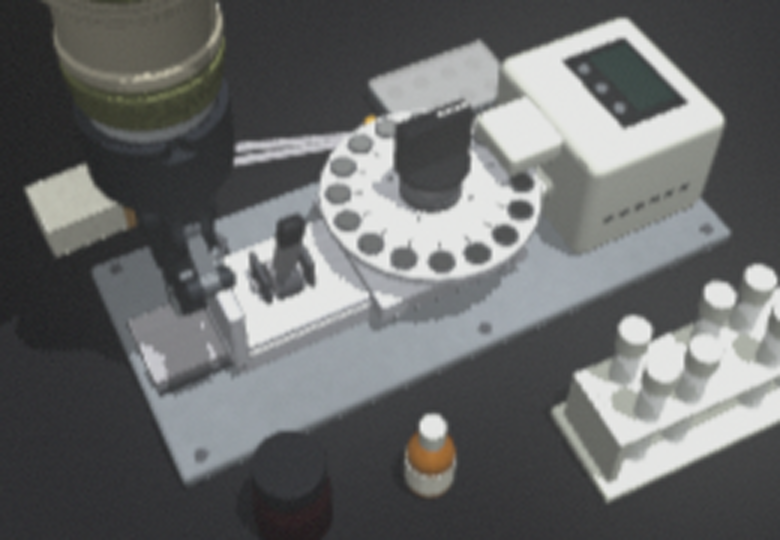

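The force has built to 22 N with no further motion, so the carriage is at its stop. In the picture the wheel rim sits in the head's gap and the knob is still aligned. I'll remeasure the wheel, lever and knob at home.

Run:
```python
from h import *
S=calibration("scene");D=calibration("side")
sc=lambda a:(a[0]/3+150-.33,a[1]/3+150-.33)
r=lambda x:np.round(x,4)
P=[ray(S,sc(p),.073)[:2] for p in ((320,185),(330,230),(368,262),(440,274),(490,262),(527,232),(541,200),(345,142))]
X=np.array(P); A=np.c_[2*X,np.ones(len(X))]; c=np.linalg.lstsq(A,(X**2).sum(1),rcond=None)[0]
print("wheel c",r(c[:2]),"R",r(np.sqrt(c[2]+c[:2]@c[:2])))
print("tip approx z.12", r(ray(S,sc((290,220)),.12)))
print("head top corners", [r(ray(S,sc(p),.105)) for p in ((505,70),(625,20),(722,120),(592,175))])
```

```text
wheel c [0.5872 0.0611] R 0.0684
tip approx z.12 [ 0.6039 -0.0415  0.12  ]
head top corners [array([0.5462, 0.1414, 0.105 ]), array([0.5437, 0.2406, 0.105 ]), array([0.6497, 0.2364, 0.105 ]), array([0.648 , 0.1371, 0.105 ])]
```

View pics/side2z.png

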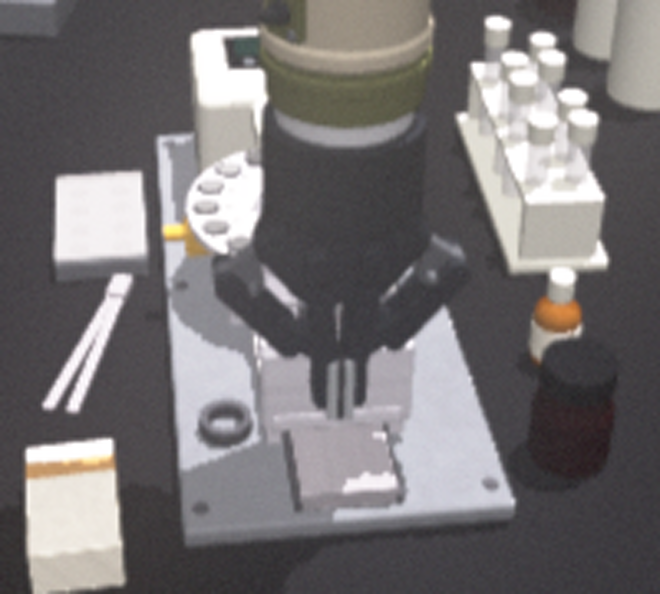

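Request:
{"name": "jog_arm", "arguments": {
  "plan": [
    [0,-0.025,0,0,0,0],
    [0,0,0.045,0,0,0],
    [-0.005,0,0.045,0,0,0],
    [-0.01,0,0.045,0,0,0],
    [-0.01,0.04,0,0,0,0],
    [-0.002,0.037,0,0,0,0],
    [0,0,-0.03,0,0,0],
    [0,0,0,0,0,0],
    [0,0,0,0,0,0],
    [0,0,0,0,0,0]
  ]
}}

```text
clock: 7.3
tcp_pos: [0.5559, -0.0443, 0.1573]
orientation: [0.0, 0.717, 0.697, 0.001]
wrist_force: [0.4, 0.3, 1.4]
finger_gap: -0.0001
```

Run:
```python
from h import *
s=get_state(); print(s["clock"],s["tcp_pos"],s["orientation"],s["wrist_force"])
C=calibration("wrist"); im=read_camera("wrist"); np.save("w3.npy",C["world_to_cam"])
cv2.imwrite("pics/wrist3.png",im[:,:,::-1])
for n in ("side",):
    im=read_camera(n); cv2.imwrite(f"pics/{n}3.png",im[:,:,::-1])
a=cv2.imread("pics/side3.png")[155:335,200:400]; cv2.imwrite("pics/side3z.png",cv2.resize(a,None,fx=3.3,fy=3.3,interpolation=cv2.INTER_CUBIC))
```

```text
7.3 [ 0.55585457 -0.04431097  0.15730542] [4.27428716e-04 7.16956448e-01 6.97117618e-01 5.42786771e-04] [0.4232775  0.2735144  1.40492813]
```

View pics/wrist3.png

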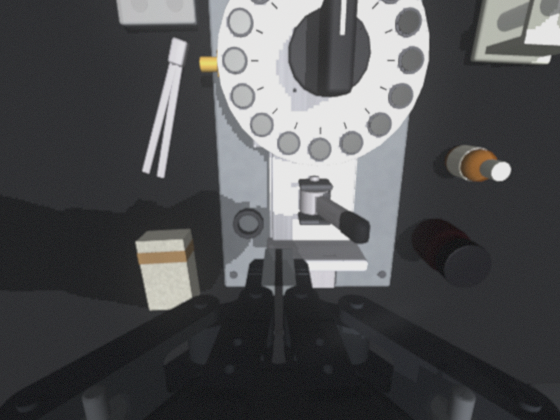

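View pics/side3z.png

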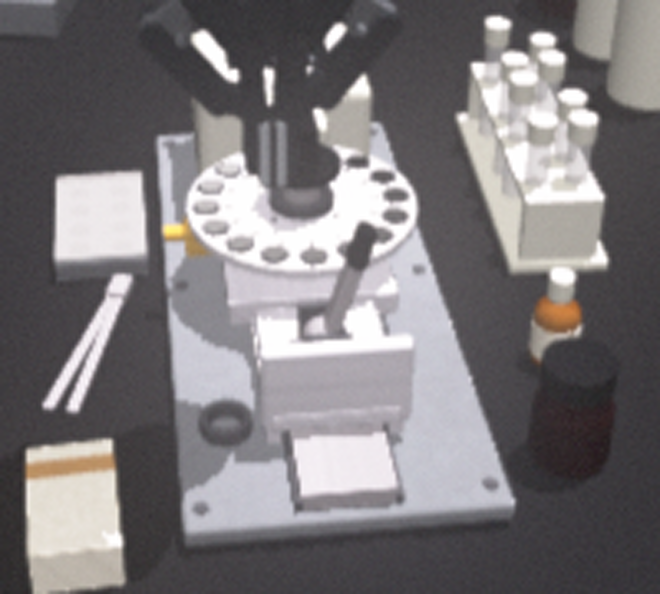

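The carriage is clearly home. The lever still stands up, with its tip at side-zoom (365,232) and wrist (357,231). I'll triangulate the lever and measure the knob bar.

Run:
```python
from h import *
W=calibration("wrist"); W["world_to_cam"]=np.load("w3.npy"); D=calibration("side")
sd=lambda a:(a[0]/3.3+200-.35,a[1]/3.3+155-.35)
r=lambda x:np.round(x,4)
def tri(L):
    A=[];b=[]
    for C,p in L:
        M=C["K"]@C["world_to_cam"][:3]
        for k in (0,1):
            w=M[k]-p[k]*M[2];A.append(w[:3]);b.append(-w[3])
    return np.linalg.lstsq(np.array(A),np.array(b),rcond=None)[0]
print("tip",r(tri([(W,(357,229)),(D,sd((366,234)))])))
for th in (.2,.3,.4,.5):
    p=np.array([.5842+.08*np.sin(th),-.042,.046+.08*np.cos(th)]); print(th,r(proj(W,p)),r((proj(D,p)-[199.65,154.65])*3.3))
# wheel ellipse via wrist
X=np.array([ray(W,p,.073)[:2] for p in ((219,60),(228,100),(250,135),(285,158),(320,165),(365,156),(400,130),(422,92),(428,50))])
A=np.c_[2*X,np.ones(len(X))]; c=np.linalg.lstsq(A,(X**2).sum(1),rcond=None)[0]
print("wheel",r(c[:2]),np.sqrt(c[2]+c[:2]@c[:2]))
im=cv2.imread("pics/wrist3.png"); cv2.imwrite("pics/wrist3z.png",cv2.resize(im[0:110,250:420],None,fx=4.5,fy=4.5,interpolation=cv2.INTER_CUBIC))
```

```text
tip [ 0.6046 -0.0417  0.1179]
0.2 [353.7759 233.7146] [356.9432 225.0314]
0.3 [365.8107 232.1482] [371.3104 226.9828]
0.4 [376.8551 230.1672] [385.1119 230.1556]
0.5 [386.7188 227.8288] [398.1954 234.5023]
wheel [0.5883 0.0598] 0.0692691036912311
```

View pics/wrist3z.png

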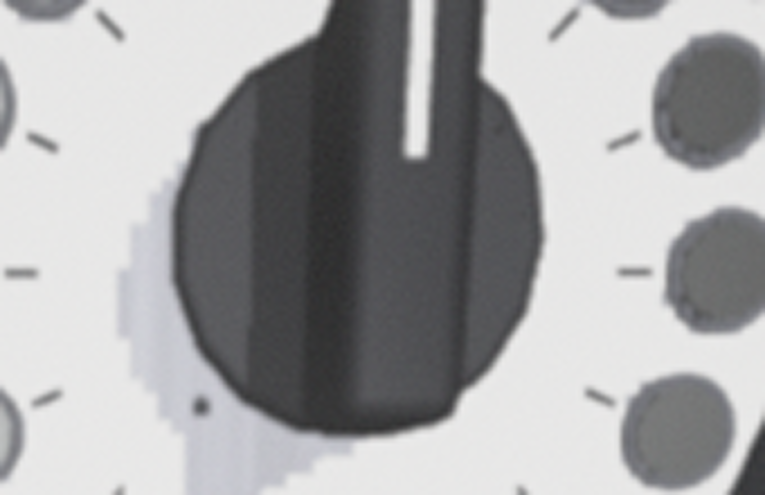

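Request:
{"name": "jog_arm", "arguments": {
  "plan": [
    [0,0.002,-0.045,0,0,0],
    [0.01,0,-0.006,0,0,0],
    [0.015,0,0,0,0,0],
    [0.012,0,0,0,0,0],
    [0.008,0,-0.004,0,0,0],
    [0.008,0,-0.005,0,0,0],
    [0.006,0,-0.006,0,0,0],
    [0.006,0,-0.006,0,0,0],
    [0,0,0,0,0,0],
    [0,0,0,0,0,0]
  ]
}}

```text
clock: 8.4
tcp_pos: [0.6195, -0.0416, 0.0835]
orientation: [-0.001, 0.717, 0.697, -0.0]
wrist_force: [0.3, -0.3, 0.8]
finger_gap: -0.0004
```

Run:
```python
from h import *
s=get_state(); print(s["clock"],s["tcp_pos"],s["orientation"],s["wrist_force"])
im=read_camera("side"); cv2.imwrite(f"pics/side4.png",im[:,:,::-1])
a=cv2.imread("pics/side4.png")[155:335,200:400]; cv2.imwrite("pics/side4z.png",cv2.resize(a,None,fx=3.3,fy=3.3,interpolation=cv2.INTER_CUBIC))
```

```text
8.4 [ 0.61952745 -0.0416417   0.08352207] [-7.39961071e-04  7.16697687e-01  6.97383497e-01 -3.68136094e-04] [ 0.29383264 -0.26987925  0.83566511]
```

View pics/side4z.png

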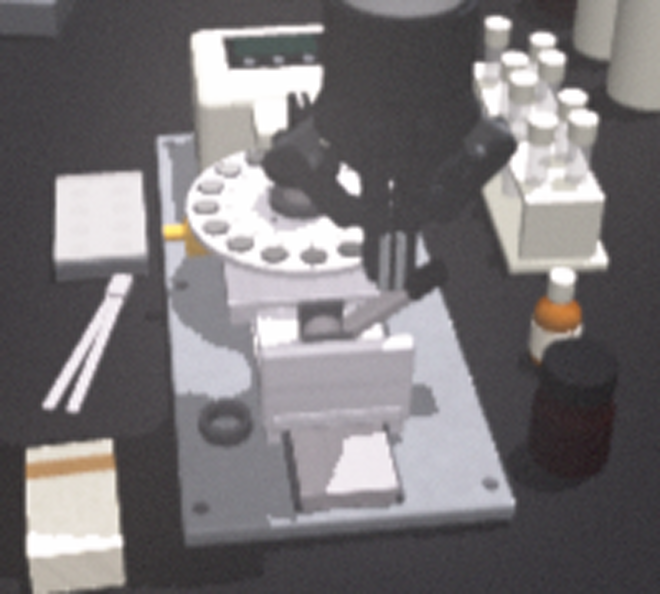

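The lever is down to about 0.95 rad and the finger is on its black end. Next I push down through centre.

Request:
{"name": "jog_arm", "arguments": {
  "plan": [
    [0.005,0,-0.006,0,0,0],
    [0.005,0,-0.006,0,0,0],
    [0.004,0,-0.007,0,0,0],
    [0.003,0,-0.007,0,0,0],
    [0.002,0,-0.006,0,0,0],
    [0,0,-0.004,0,0,0],
    [0,0,-0.002,0,0,0],
    [0,0,-0.001,0,0,0],
    [0,0,0,0,0,0],
    [0,0,0,0,0,0]
  ]
}}

```text
clock: 9.45
tcp_pos: [0.6383, -0.0419, 0.05]
orientation: [0.001, 0.717, 0.697, -0.0]
wrist_force: [-15.5, 1.0, 31.5]
finger_gap: -0.0003
```

Run:
```python
from h import *
s=get_state(); print(s["clock"],s["tcp_pos"],s["orientation"],s["wrist_force"])
im=read_camera("side"); cv2.imwrite(f"pics/side5.png",im[:,:,::-1])
a=cv2.imread("pics/side5.png")[155:335,200:400]; cv2.imwrite("pics/side5z.png",cv2.resize(a,None,fx=3.3,fy=3.3,interpolation=cv2.INTER_CUBIC))
```

```text
9.45 [ 0.63833183 -0.04185337  0.04996649] [ 5.85592707e-04  7.16712262e-01  6.97368759e-01 -7.37171734e-05] [-15.45652257   1.02546171  31.48790349]
```

View pics/side5z.png

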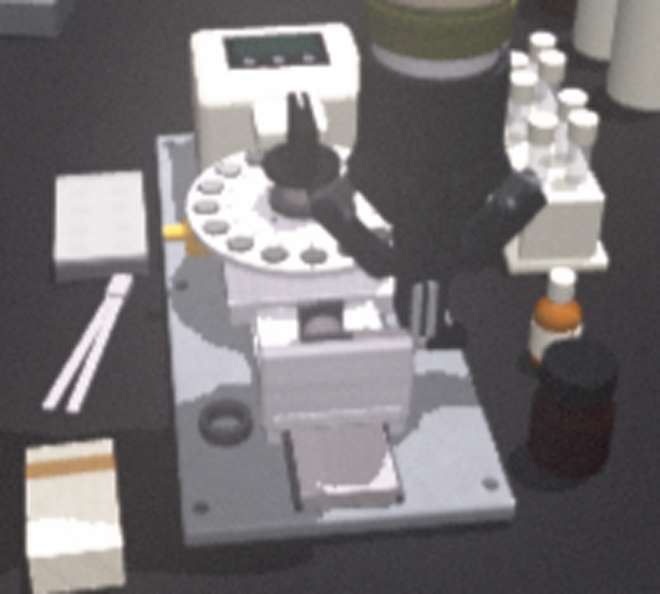

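The lever is on its end stop: TCP z is 0.050 with 31 N. I'll lift clear and go above the knob.

Request:
{"name": "jog_arm", "arguments": {
  "plan": [
    [0,0,0.035,0,0,0],
    [0,0,0.045,0,0,0],
    [0,0,0.045,0,0,0],
    [0,0,0.042,0,0,0],
    [-0.018,0.033,0,0,0,0],
    [-0.018,0.033,0,0,0,0],
    [-0.015,0.033,0,0,0,0],
    [0,0,0,0,0,0],
    [0,0,0,0,0,0],
    [0,0,0,0,0,0]
  ]
}}

```text
clock: 10.5
tcp_pos: [0.5889, 0.0565, 0.212]
orientation: [0.0, 0.717, 0.697, 0.0]
wrist_force: [0.6, -0.7, -0.6]
finger_gap: 0.0002
```

Request:
{"name": "jog_arm", "arguments": {
  "plan": [
    [0,0,0,0,0,0],
    [0,0,0,0,0,0],
    [0,0,0,0,0,0],
    [0,0,0,0,0,0],
    [0,0,0,0,0,0],
    [0,0,0,0,0,0],
    [0,0,0,0,0,0],
    [0,0,0,0,0,0],
    [0,0,0,0,0,0],
    [0,0,0,0,0,0]
  ],
  "hand": 0.8
}}

```text
clock: 11.5
tcp_pos: [0.5881, 0.0572, 0.2123]
orientation: [0.0, 0.717, 0.697, 0.0]
wrist_force: [-0.7, -0.8, 0.1]
finger_gap: 0.0686
```

Run:
```python
from h import *
s=get_state(); print(s["clock"],s["tcp_pos"],s["orientation"],s["joint_pos"],s["wrist_force"],s["finger_gap"])
C=calibration("wrist"); im=read_camera("wrist"); np.save("w6.npy",C["world_to_cam"])
cv2.imwrite("pics/wrist6.png",im[:,:,::-1])
im=read_camera("side"); cv2.imwrite(f"pics/side6.png",im[:,:,::-1])
im=read_camera("scene"); cv2.imwrite(f"pics/scene6.png",im[:,:,::-1])
a=cv2.imread("pics/side6.png")[155:335,200:400]; cv2.imwrite("pics/side6z.png",cv2.resize(a,None,fx=3.3,fy=3.3,interpolation=cv2.INTER_CUBIC))
a=cv2.imread("pics/scene6.png")[150:330,150:410]; cv2.imwrite("pics/scene6z.png",cv2.resize(a,None,fx=3,fy=3,interpolation=cv2.INTER_CUBIC))
```

```text
11.5 [0.58813437 0.05716155 0.21234488] [4.70879761e-05 7.16719074e-01 6.97362004e-01 3.92336492e-05] [-3.89113171e-02  3.49739318e-01  5.12909922e-02  1.27222568e+00
 -8.02528955e-06  1.55926089e+00] [-0.73698569 -0.77898083  0.10167394] 0.06857592787920223
```

View pics/wrist6.png

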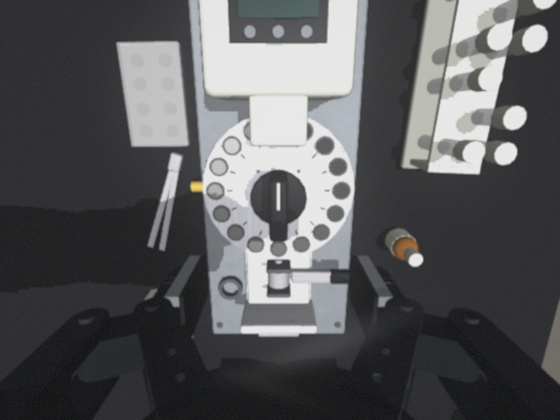

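View pics/scene6z.png

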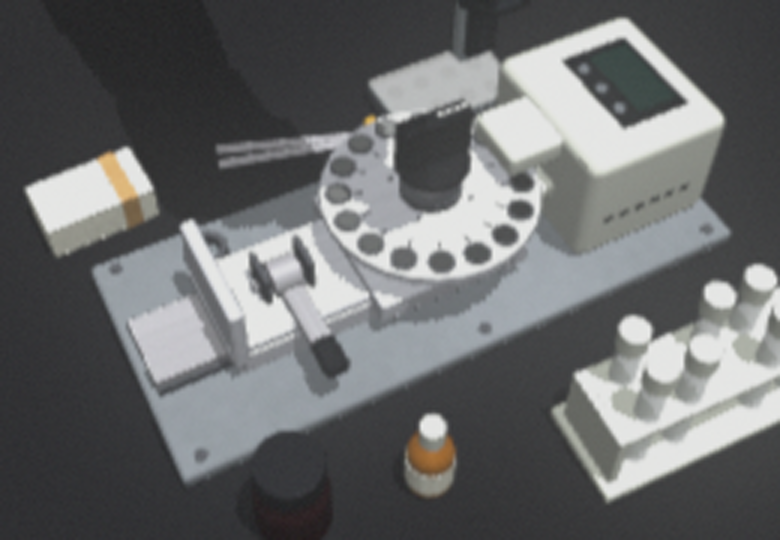

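View pics/side6z.png

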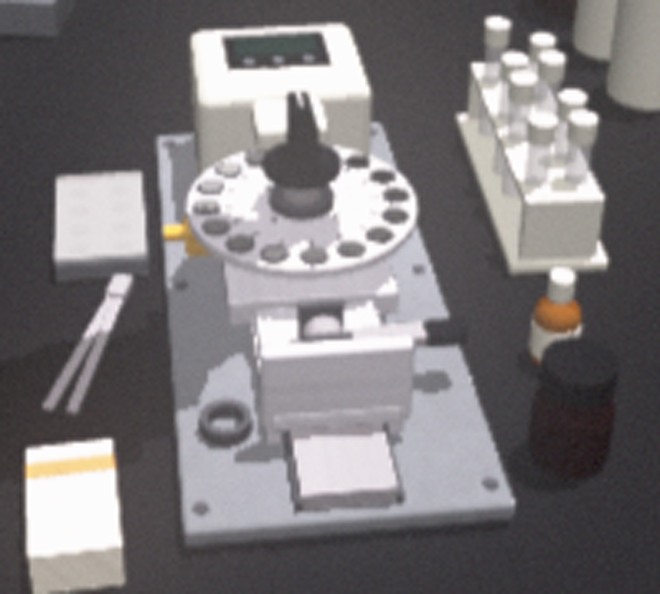

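The carriage is home and the lever lies flat along +x, with its black end at wrist (340,276). The knob bar is upright at column 278 and still at the open aperture. Now I compute the axis precisely.

Run:
```python
from h import *
W=calibration("wrist"); W["world_to_cam"]=np.load("w6.npy")
r=lambda x:np.round(x,4)
im=cv2.imread("pics/wrist6.png"); g=im.max(2)
# wheel: radial edge search white->darker, lower half
c0=np.array([279.5,185.]); 
P=[]
for a in np.deg2rad(np.r_[np.arange(-20,75,5),np.arange(108,200,5)]):
    d=np.array([np.cos(a),np.sin(a)]); rr=np.arange(62,90,.5)
    v=np.array([cv2.getRectSubPix(g.astype(np.float32),(1,1),tuple(map(float,c0+q*d)))[0,0] for q in rr])
    k=np.argmin(v[4:]-v[:-4]); P.append(ray(W,c0+(rr[k]+1)*d,.073)[:2])
X=np.array(P)
for _ in range(4):
    A=np.c_[2*X,np.ones(len(X))]; c=np.linalg.lstsq(A,(X**2).sum(1),rcond=None)[0]; R=np.sqrt(c[2]+c[:2]@c[:2])
    e=abs(np.linalg.norm(X-c[:2],axis=1)-R); X=X[e<max(.0012,np.median(e)*2)]
print("wheel",r(c[:2]),R,len(X))
cv2.imwrite("pics/wrist6z.png",cv2.resize(im[155:255,220:340],None,fx=6,fy=6,interpolation=cv2.INTER_CUBIC))
```

```text
wheel [0.5873 0.0625] 0.07071900356038335 20
```

View pics/wrist6z.png

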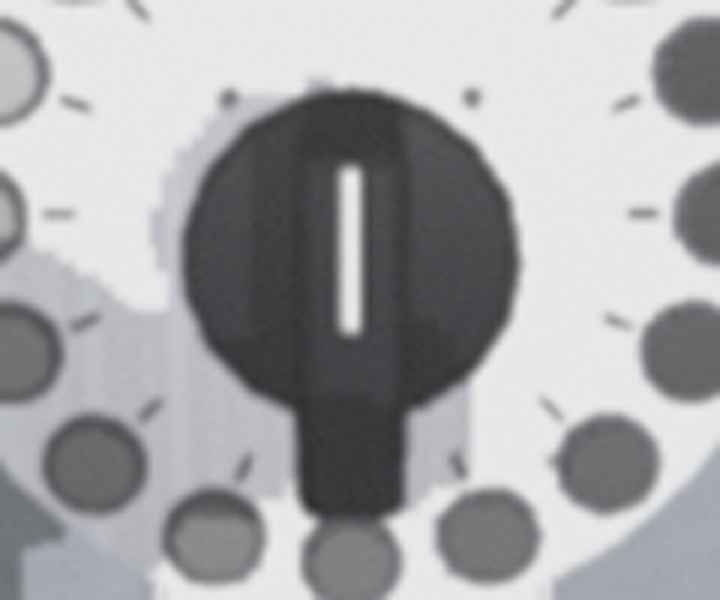

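Run:
```python
from h import *
W=calibration("wrist"); W["world_to_cam"]=np.load("w6.npy")
z=lambda a:(a[0]/6+220-.42,a[1]/6+155-.42); r=lambda x:np.round(x,4)
print("skirt",[r(ray(W,z(p),.103)) for p in ((352,257),(185,257),(520,257),(352,90))])
print("bar top z.138 near/far L,R", [r(ray(W,z(p),.138)) for p in ((302,400),(403,400),(305,160),(400,160))])
for c in ((.5873,.0605),(.5873,.0625)):
  ey=np.array([.0283,.9996])
  for s in (-.024,.024): print(c,s,(proj(W,np.append(np.array(c)+s*ey,.138))-[219.58,154.58])*6)
q=get_state()["orientation"]
from scipy.spatial.transform import Rotation as Ro
M=Ro.from_quat([q[1],q[2],q[3],q[0]]).as_matrix(); print("tool y",M[:,1],"x",M[:,0], np.degrees(np.arctan2(M[1,1],M[0,1])))
```

```text
skirt [array([0.587 , 0.0623, 0.103 ]), array([0.5639, 0.063 , 0.103 ]), array([0.6103, 0.0617, 0.103 ]), array([0.5877, 0.0857, 0.103 ])]
bar top z.138 near/far L,R [array([0.5807, 0.054 , 0.138 ]), array([0.593 , 0.0537, 0.138 ]), array([0.5821, 0.0839, 0.138 ]), array([0.5932, 0.0836, 0.138 ])]
(0.5873, 0.0605) -0.024 [354.51251481 530.8965022 ]
(0.5873, 0.0605) 0.024 [354.97813002 153.95301124]
(0.5873, 0.0625) -0.024 [354.0763104  516.09151074]
(0.5873, 0.0625) 0.024 [354.51556299 137.21863245]
tool y [ 9.99624830e-01 -2.73894501e-02  1.29658504e-04] x [ 2.73894504e-02  9.99624839e-01 -1.13538486e-06] -1.569496181112561
```

Request:
{"name": "jog_arm", "arguments": {
  "plan": [
    [-0.001,0.005,-0.04,0,0,0],
    [0,0,-0.03,0,0,0],
    [0,0,-0.02,0,0,0],
    [0,0,-0.014,0,0,0],
    [0,0,0,0,0,0],
    [0,0,0,0,0,0],
    [0,0,0,0,0,0],
    [0,0,0,0,0,0],
    [0,0,0,0,0,0],
    [0,0,0,0,0,0]
  ]
}}

```text
clock: 12.65
tcp_pos: [0.5874, 0.0621, 0.1089]
orientation: [0.0, 0.717, 0.697, 0.0]
wrist_force: [-0.4, -0.2, -0.5]
finger_gap: 0.0684
```

Request:
{"name": "jog_arm", "arguments": {
  "plan": [
    [0,0,0,0,0,0],
    [0,0,0,0,0,0],
    [0,0,0,0,0,0],
    [0,0,0,0,0,0],
    [0,0,0,0,0,0],
    [0,0,0,0,0,0],
    [0,0,0,0,0,0],
    [0,0,0,0,0,0],
    [0,0,0,0,0,0],
    [0,0,0,0,0,0]
  ],
  "hand": 0,
  "force": 60
}}

```text
clock: 13.65
tcp_pos: [0.588, 0.0621, 0.1086]
orientation: [0.001, 0.717, 0.697, 0.001]
wrist_force: [5.7, -0.4, -1.2]
finger_gap: 0.0132
```

Run:
```python
from h import *
s=get_state(); print(s["clock"],s["tcp_pos"],s["orientation"],s["wrist_force"],s["ft_torque"],s["finger_gap"])
C=calibration("wrist"); im=read_camera("wrist"); np.save("w7.npy",C["world_to_cam"])
cv2.imwrite("pics/wrist7.png",im[:,:,::-1])
```

```text
13.65 [0.5880085  0.06208255 0.1085731 ] [6.11862975e-04 7.16745692e-01 6.97334096e-01 6.29912324e-04] [ 5.73833653 -0.38188504 -1.15170557] [ 0.02644181 -0.8265937   0.03466578] 0.013207528018807792
```

View pics/wrist7.png

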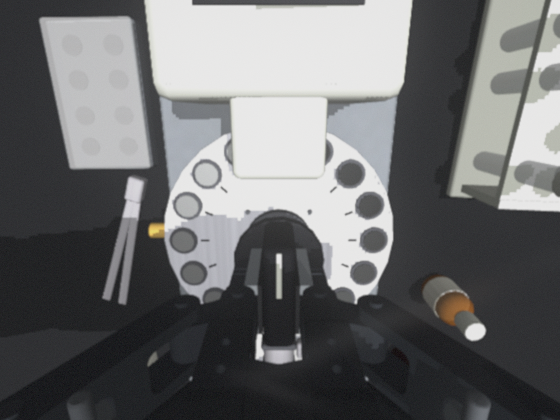

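The knob is gripped with a 13.2 mm gap and the bar central between the pads. I'll take out the 1.5 mm side offset and turn 45° clockwise first.

Request:
{"name": "jog_arm", "arguments": {
  "plan": [
    [0.0015,0,0,0,0,0],
    [0,0,0,0,0,-5],
    [0,0,0,0,0,-5],
    [0,0,0,0,0,-5],
    [0,0,0,0,0,-5],
    [0,0,0,0,0,-5],
    [0,0,0,0,0,-5],
    [0,0,0,0,0,-5],
    [0,0,0,0,0,-5],
    [0,0,0,0,0,-5]
  ]
}}

```text
clock: 14.7
tcp_pos: [0.589, 0.0617, 0.1085]
orientation: [0.001, 0.93, 0.368, 0.0]
wrist_force: [3.0, -1.9, 0.1]
finger_gap: 0.0132
```

```bash
cat > st.py <<'E'
from h import *
from scipy.spatial.transform import Rotation as Ro
s=get_state(); q=s["orientation"]; M=Ro.from_quat([q[1],q[2],q[3],q[0]]).as_matrix()
print(s["clock"],np.round(s["tcp_pos"],4),"F",np.round(s["wrist_force"],1),"T",np.round(s["ft_torque"],2),"gap",round(s["finger_gap"],4),"yaw",round(np.degrees(np.arctan2(M[1,1],M[0,1])),2),"tilt",np.round(M[:,2],3),"j6",round(s["joint_pos"][5],2))
E
python3 st.py
```

```text
14.7 [0.589  0.0617 0.1085] F [ 3.  -1.9  0.1] T [-0.26 -0.55  0.17] gap 0.0132 yaw -46.8 tilt [ 0.001 -0.001 -1.   ] j6 2.36
```

Request:
{"name": "jog_arm", "arguments": {
  "plan": [
    [0,0,0,0,0,-4.5],
    [0,0,0,0,0,-4.5],
    [0,0,0,0,0,-4.5],
    [0,0,0,0,0,-4.5],
    [0,0,0,0,0,-4.5],
    [0,0,0,0,0,0],
    [0,0,0,0,0,0],
    [0,0,0,0,0,0],
    [0,0,0,0,0,0],
    [0,0,0,0,0,0]
  ]
}}

```text
clock: 15.7
tcp_pos: [0.5893, 0.0612, 0.1085]
orientation: [0.001, 0.983, 0.181, 0.0]
wrist_force: [4.2, -3.4, -1.1]
finger_gap: 0.0132
```

```bash
python3 st.py
python3 - <<'E'
from h import *
for n in ("wrist","scene","side"):
    C=calibration(n); im=read_camera(n); 
    if n=="wrist": np.save("w8.npy",C["world_to_cam"])
    cv2.imwrite(f"pics/{n}8.png",im[:,:,::-1])
a=cv2.imread("pics/scene8.png")[150:330,150:410]; cv2.imwrite("pics/scene8z.png",cv2.resize(a,None,fx=3,fy=3,interpolation=cv2.INTER_CUBIC))
E
```

```text
15.7 [0.5893 0.0612 0.1085] F [ 4.2 -3.4 -1.1] T [-0.33 -0.7   0.02] gap 0.0132 yaw -69.12 tilt [ 0.001 -0.001 -1.   ] j6 2.75
```

View pics/wrist8.png

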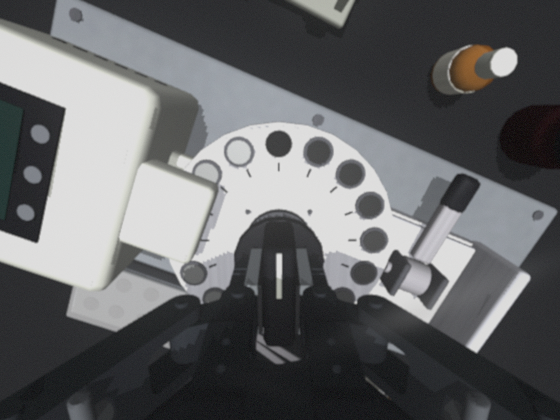

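View pics/scene8z.png

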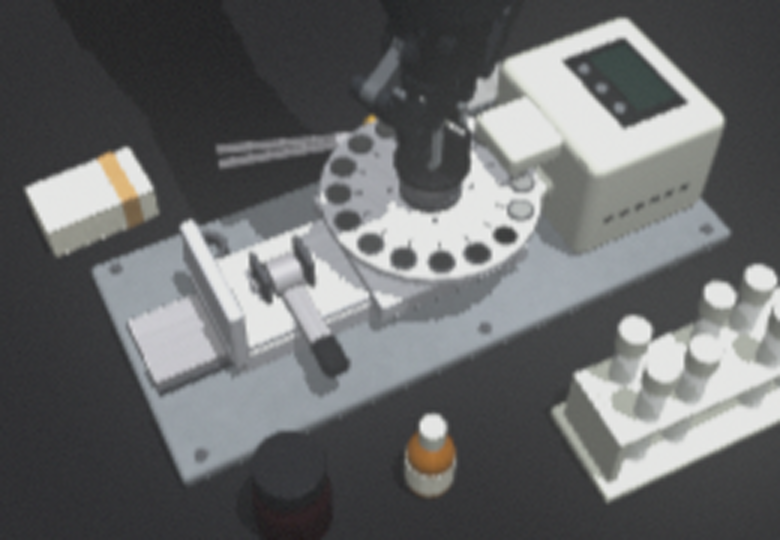

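The wheel's marks sit at the same wrist-view pixels as when I first gripped it, with dots at about (249,211) and (309,211). So the knob has not slipped in the jaws. The turn is 67.5° and the axial moment is only 0.02 N m, which means it rests in the detent. The lever is flat and the carriage is home, so I'm handing in.

```bash
python3 -c "
from workcell import *
print(hand_in())"; python3 st.py
```

```text
the job is handed in; nothing more can be done
None
the job is handed in; nothing more can be done
```

I handed the job in at about 16 s on the robot's clock (limit 58 s), with the knob still gripped at the third stop. `hand_in()` gives no verdict, and a state reading I tried afterwards was refused, so nothing was checked past that point.

- **Carriage:** I pushed it about 51 mm until it stopped moving and the push built to 22 N. Later pictures show it still home.
- **Lever:** I folded it down until it met its end stop at about 31 N. Pictures after I let go show it lying flat.
- **Wheel:** I gripped the knob at 60 N and turned it 67.5° clockwise, never back.
    - The gripper's measured heading went from -1.6° to -69.1°.
    - The gap stayed at 13.2 mm, and the wheel's marks sat at the same place in the wrist picture as before the turn, so I saw no slip.
    - The turning moment was 0.02 N m, so it is resting in the click.

A small side force of about 5 N on the gripper remained at the end, because it sits about 1 mm off the wheel's axis. In the last pictures the things on the bench that were in view looked unmoved. I judged that by eye, and some were partly hidden.

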